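Shut the paper safe, then wind the enlarging timer three clicks and hold it

ROBOT

A 6-joint arm with a two-finger parallel gripper is mounted at the origin on the work surface. World frame = base frame: x ahead of the robot, y to its left, z up, the work surface at z = 0. Lengths are in mm, angles in rad, forces in N, time in s.
With the tool pointing down it reaches from about 300 to 775 mm from the base axis. Payload 14.6 kg.
Tool frame: the origin (TCP) lies on the centre line of the jaws, within the pads' length; the fingertips stand 8 mm ahead of it and the grasp point (between the pads) lies 11 mm behind it; z points along the fingers, y is the direction in which the jaws open and shut (so a half turn about z gives the same grasp; the last joint's range is limited). The gripper opens to 94 mm and grips with 3 to 60 N. Pads are 16 mm wide; open, the fingers measure 119 mm over their backs; the gripper's body (75 mm by 177 mm) begins 78 mm behind the grasp point.
Start: joints at [1.281, 0.3, 1.521, -0, 1.321, -0.067], TCP at [121.527, 536.396, 213.446] pointing down, gripper open.
Joint ranges: [-3.03, 3.03], [-0.79, 2.21], [0.23, 2.52], [-1.04, 4.18], [0, 3.07], [-2.55, 2.55]. Speed limits (rad/s): [2.22, 2.22, 2.57, 3.14, 3.14, 3.14].

INTERFACE

Orientations are given as [roll, pitch, yaw] about the fixed x, y, z axes, in that order (R = Rz(yaw) Ry(pitch) Rx(roll)).
In Python, from cell import read_state, cams, manip gives the robot as it stands.
- The arm moves only by the shell command python3 -m handwheel 'ROWS' [OPENING] [FORCE]. ROWS is JSON, a list of rows, each a list of 4 numbers: the shift along the tool's x, y, z in m, then the turn about the tool's z in degrees. In form: [[dx, dy, dz, turn], ...]. A call has 1 to 5 rows; each row is the pose to reach, as a shift and turn from the pose measured when the call began, along the tool's axes at that moment; what a row does not reach only later rows make up. A row lasts 1/8 s, in which the tool goes at most 62.5 mm and 10.7 degrees, less where a joint would pass 70% of its speed; a pose out of reach is approached as far as the arm can. A call with a gripper value outside its range is refused whole. OPENING is the closure, from 0 (fully open) to 1 (shut), set as the call begins (- or left out, the last holds). The fingers move at their own pace and stop on an object; FORCE is the grip in N (left out, the last holds). Time passes only in rows, so rows that repeat a pose let the fingers close. It gives the time, the measured TCP pose, the force and the opening at its end, in the units of the state.
- read_state(): the state, without advancing time (a new reading comes with each control period).
- cams.camera(name): name is "scene" or "side" or "wrist"; returns the picture (384x512x3 uint8, red, green, blue); there is no depth.
- cams.get_calibration(name): a dict with "vertical_fov" (degrees; the focal length in pixels is half the picture's height over the tangent of half this angle, whatever the lens; pixels are square), "cx", "cy" (the principal point, pixels), "dist_coeffs" ([k1, k2, p1, p2, k3] as OpenCV has them; the pictures are not rectified), "R" (3x3) and "t" (3): a world point X has camera coordinates R X + t. Camera axes: x right, y down, z forward; pixel columns grow to the right and rows downward; lengths in mm; the calibration is good to about 2 mm. A picture is of the moment at which its call begins: read the wrist's pose just before it. get_calibration takes no time and is no camera call; for the wrist camera it gives the pose at the moment of the call.
- manip.sign_off(): hands the job in, once; it reports no verdict.
The state is a dict: "clock": time; "joints": joint angles; "qd": joint speeds; "effort": joint torques, N m; "eef_pos": TCP position; "eef_rot": TCP orientation; "wrist_force": force on the tool from outside, world axes, zero at the start; "moment": the same for the moment, N m; "finger_gap": finger opening in mm.
Only numpy, scipy, OpenCV 4.12 (cv2) and the standard library are available. Lean on these libraries where they do the work, as an engineer would, in place of code of your own. Each camera call takes 0.05 s, during which the arm holds its last target. There are 200 camera calls.

TASK

Before the next exposure, push the open door of the paper safe fully shut so that it seats on its roller catch and the paper is light-tight. Then take the dial of the clockwork timer by its grip and wind it clockwise from zero to its third click, never on to the fourth, and keep hold of it there: the clockwork runs back as soon as it is let go, so finish while holding the dial on the third click. Leave everything else on the counter where it stands.

Things in the scene. Friction and masses are not known exactly. Their poses are not given: they have to be found in the camera images.
- paper_safe: Grey enamelled steel paper safe, fixed to the counter: a box 290 mm deep, 250 mm wide, 130 mm high, with a wire handle standing 22 mm above its top. Its only opening is the front, where the door hangs. Origin: on the counter, in the middle of the front edge; x points from the front into the box, y to the left (seen from the front), z up; the front plane is x = 0.
- safe_door (a joint): Opening angle of the paper safe's door, rad: 0 shut, at most 1.7. It starts ajar between 0.45 and 1.0 and stays where it is left (little hinge friction). Upright panel 244 mm wide, 12 mm thick, its edges 7 and 129 mm above the counter, hinged upright at its LEFT edge (safe's x -6, y 122 mm); the free edge swings out towards the robot. Seen from above it shuts anticlockwise.
- door_hinge (a point): Point on the door's hinge axis at the door's top edge, 130 mm above the counter. It turns with the door: y runs along the door from the free edge to the hinge, x from the outer face towards the inner face, z up.
- door_push (a point): Point on the door's outer face, a good place to push: 200 mm from the hinge axis, 44 mm from the free edge, 106 mm above the counter, 6 mm outside the plane through the hinge axis. Axes as door_hinge: pushing shut goes along +x. Only a steel pull knob stands out of this face, 22 mm across, 22 mm long, 222 mm from the hinge, its top 57 mm above the counter.
- door_catch (a point): Spring roller of the door's catch, inside the safe under its top, 200 mm from the hinge. From 0.06 rad a strike on the door runs onto it and takes about 5 N there to push through; past the crest near 0.025 rad the roller draws the door home to 0, against the rigid frame, and keeps it shut.
- timer: Clockwork enlarging timer lying face up, fixed to the counter: a grey plastic case 126 x 126 mm; its aluminium face, 49 mm above the counter, carries a ring of thirteen black ticks 24 degrees apart, every third one longer. A small toggle stands out 12 mm on its -x side. Origin: on the counter under the middle of the dial; x points to the zero tick, y to the left, z up.
- timer_dial (a joint): Angle of the timer's dial, rad, growing clockwise seen from above; 0, at the zero tick, is where it rests against its stop at the start. Clicks every 24 degrees (0.419 rad), twelve in all: the third is at 1.257 rad (fourth tick, the second long one), the fourth at 1.676. The clicks can be felt but do not hold it: let go, it runs back to zero at some 0.2 rad/s.
- dial_grip (a point): Point on the dial's axis, 80 mm above the counter, in the dial's grip. Red plastic dial: a round ribbed skirt 68 mm across, its top 60 mm above the counter, and on it a straight grip bar 50 mm long, 14 mm thick, its top 90 mm above the counter, with a white pointer line. The bar lies along this point's x axis (the pointer's direction), which turns with the dial; the fingers close along y.
- dial_pointer (a point): Tip of the dial's pointer on the skirt, 30 mm from the axis, 60 mm above the counter; turns with the dial. To wind takes 0.03 to 0.04 N m of spring, plus 0.11 N m per rad/s of governor, plus or minus 0.024 N m for each click: heaviest a quarter click past each stop, lightest a quarter click before the next.
- focus_magnifier: Chrome focusing magnifier, 60 mm foot, about 95 mm high, loose bystander; origin under its foot.
- safelight_filter: Flat round safelight filter in a metal rim, 132 mm across, 18 mm high, loose bystander; origin under its middle.
- reel_a: Stainless wire developing reel lying flat, 85 mm across, 40 mm high, loose bystander; origin under its middle.
- reel_b: The other developing reel, the same as reel_a.
- film_tank: Stainless film tank with cap, 94 mm across, 134 mm high, loose bystander; origin under its middle.
- graduate: Glass measuring beaker, 72 mm across, 115 mm high, loose bystander; origin under its middle.
- print_tongs: Wooden print tongs lying flat, 200 mm long, loose bystander; origin under their middle.
- film_can: Small film can, 34 mm across, 52 mm high, loose bystander; origin under its middle.

How it is judged:
By the outcome, as a careful person would: the job done as asked, in the order asked, and still so for the second after the job is handed in, while the arm keeps its last pose, push and grip.
It also fails if it takes over 59 s, if anything falls off the work surface, if the arm or the gripper's body presses on something with over 40 N, if the wrist force passes 120 N, or if a joint passes its speed limit or range.

## Working session

There is one attempt and no reset: what is moved stays moved. The work goes in short steps, Python scripts to look and compute and a shell command to move; the robot and the scene stay as the last step left them, time stands still between calls to the robot, and variables do not carry over. Pictures are saved under pics/ and viewed, about 8 in all and at most 12, crops included, and the job is handed in when it is done.

```bash
mkdir -p pics; ls; python3 - <<'E'
from cell import read_state, cams, manip
import cv2
s=read_state(); print(s)
for n in("scene","side"):
    im=cams.camera(n); cv2.imwrite(f"pics/{n}0.png",im[:,:,::-1]); print(n,cams.get_calibration(n))
a=cv2.imread("pics/scene0.png");
E
```

```text
pics
{'clock': 0.0, 'joints': array([ 1.28138567e+00,  3.00483879e-01,  1.52157806e+00, -1.47464788e-05,
        1.32068650e+00, -6.65627913e-02]), 'qd': array([ 9.11730131e-04, -2.78493339e-04, -8.59229394e-04,  2.11343840e-03,
       -1.17138359e-05,  3.33534910e-04]), 'effort': array([-3.65784181e-03, -5.31797254e+01, -3.52743888e+01,  7.06721703e-02,
        2.42871634e-02,  1.84582700e-05]), 'eef_pos': array([121.46958518, 536.16300024, 212.8805891 ]), 'eef_rot': array([-3.14043847e+00, -6.26240366e-05,  2.91874841e+00]), 'wrist_force': array([ 0.10578024, -1.2948919 ,  0.23179406]), 'moment': array([0.02920321, 0.02458072, 0.03121338]), 'finger_gap': 94.23395983477036}
scene {'vertical_fov': 49.55302735942581, 'cx': 248.94049539074285, 'cy': 196.5825983807045, 'dist_coeffs': array([-0.02411355,  0.        ,  0.        ,  0.        ,  0.        ]), 'R': array([[-0.67890078,  0.73412433, -0.01245792],
       [ 0.52449766,  0.47302984, -0.70791594],
       [-0.51380534, -0.48713883, -0.70618682]]), 't': array([ 381.48772956, -239.3845004 , 1891.74588544])}
side {'vertical_fov': 42.72502533215052, 'cx': 261.16321153267484, 'cy': 186.17259871072804, 'dist_coeffs': array([-0.13695949,  0.        ,  0.        ,  0.        ,  0.        ]), 'R': array([[-0.92947923, -0.36879669, -0.00757382],
       [-0.22990835,  0.59525066, -0.76994727],
       [ 0.28846232, -0.71390871, -0.63806256]]), 't': array([ 554.23713436,  192.88848695, 1342.87986871])}
```

View pics/scene0.png

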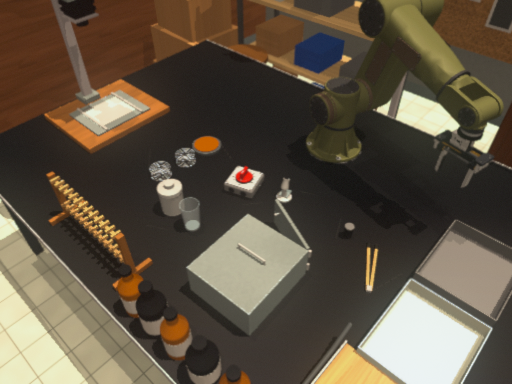

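View pics/side0.png

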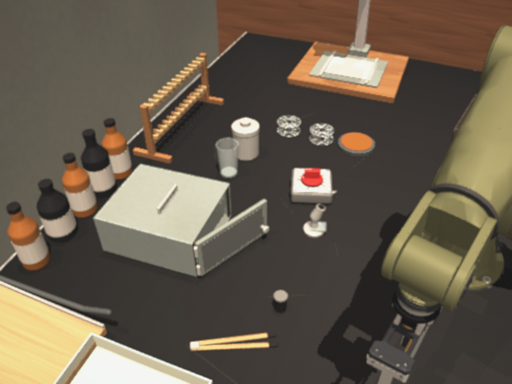

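The scene view shows the safe's top at about (250,265), with its open door running from (308,250) to (278,198). The magnifier is at (285,190) near the door's free edge, and the timer dial is at (244,175). In the side view the door runs from (200,265) to (268,225), the dial is at (312,180) and the magnifier at (316,222). I'll enlarge both views to get exact corners.

```bash
python3 - <<'E'
import cv2,numpy as np
a=cv2.imread("pics/scene0.png")[155:335,180:320]; b=cv2.imread("pics/side0.png")[155:295,95:345]
cv2.imwrite("pics/c.png",np.hstack([cv2.resize(a,None,fx=2.8,fy=2.8,interpolation=3)[:504],np.zeros((504,8,3),'u1')]))
A=cv2.resize(a,(373,480),interpolation=3)  # 2.667x
B=cv2.resize(b[:, 85:245],(427,373),interpolation=3) #2.667x origin (180,155)
B=np.vstack([B,np.zeros((107,427,3),'u1')]); cv2.imwrite("pics/c.png",np.hstack([A,B]))
E
```

```text
(no output)
```

View pics/c.png

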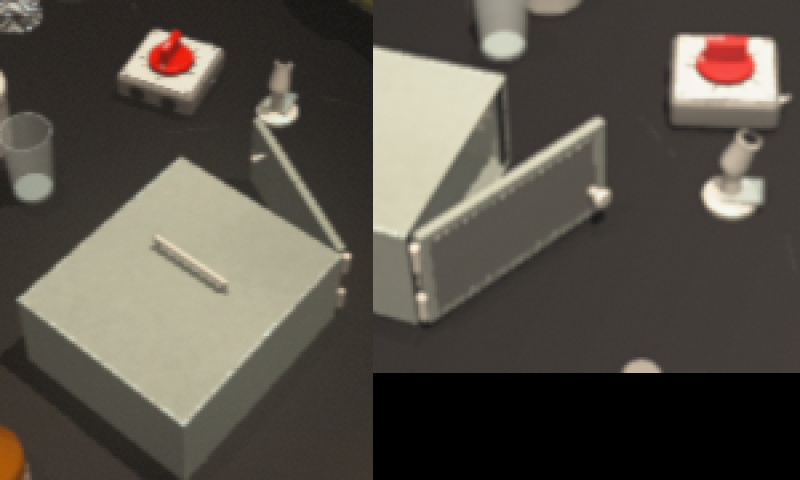

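In this crop, with 2.667x scale and origin (180,155), the scene view gives: safe top corners at (180,158), (343,258), (183,425) and (20,300), and the door's free top corner at (258,122). In the side view: hinge top (418,240), free top corner (601,120), safe front-right corner (505,75).

```bash
cat > h.py <<'E'
import cv2,numpy as np
from cell import read_state,cams,manip
def K(c): 
    f=192/np.tan(np.radians(c["vertical_fov"]/2)); return np.array([[f,0,c["cx"]],[0,f,c["cy"]],[0,0,1.]])
def ray(c,p):
    u=cv2.undistortPoints(np.array([[p]],float),K(c),c["dist_coeffs"])[0,0]
    return -c["R"].T@c["t"], c["R"].T@np.array([u[0],u[1],1])
def onz(c,p,z):
    o,d=ray(c,p); return (o+d*(z-o[2])/d[2])
def tri(c1,p1,c2,p2):
    o,d=ray(c1,p1);q,e=ray(c2,p2); s=np.linalg.lstsq(np.c_[d,-e],q-o,rcond=None)[0]
    a,b=o+s[0]*d,q+s[1]*e; return (a+b)/2,np.linalg.norm(a-b)
def proj(c,X):
    return cv2.projectPoints(np.array([X],float),cv2.Rodrigues(c["R"])[0],c["t"],K(c),c["dist_coeffs"])[0][0,0]
def red(im):
    h=cv2.cvtColor(im,cv2.COLOR_RGB2HSV); return (((h[...,0]<6)|(h[...,0]>174))&(h[...,1]>190)&(h[...,2]>110)).astype('u1')
E
python3 - <<'E'
from h import *
np.set_printoptions(precision=1,suppress=True)
S=cams.get_calibration("scene");D=cams.get_calibration("side")
sp=lambda u,v:(180+(u-.5)/2.667,155+(v-.5)/2.667); dp=lambda u,v:(180+(u-373)/2.667,155+v/2.667)
for n,p in dict(fr=(180,158),fl=(343,258),bl=(183,425),br=(20,300),free=(258,122),hinge=(341,248)).items(): print("scene",n,onz(S,sp(*p),130))
for n,p in dict(fr=(505,75),free=(601,120),hinge=(418,240)).items(): print("side",n,onz(D,dp(*p),130))
print(tri(S,sp(258,122),D,dp(601,120)),tri(S,sp(180,158),D,dp(505,75)))
print("mag foot",onz(S,sp(277,112),5),onz(D,dp(731,197),5))
for n,c,f in(("scene",S,"scene0"),("side",D,"side0")):
    im=cv2.imread(f"pics/{f}.png")[:,:,::-1].copy(); m=red(im)
    k,l,st,ce=cv2.connectedComponentsWithStats(m)
    for i in range(1,k):
        if st[i,4]>40: print(n,st[i],ce[i],onz(c,ce[i],68))
# timer case top corners at z=49, scene
for p in((155,30),(228,48),(194,98),(120,76)): print("case",onz(S,sp(*p),49))
for p in((671,33),(776,35),(780,103),(670,103)): print("case side",onz(D,dp(*p),49))
print("filmcan",onz(D,(281,297),52),"tongs",onz(S,(371,270),5))
E
```

```text
scene fr [664.5  89.5 130. ]
scene fl [653.  339.7 130. ]
scene bl [938.  348.1 130. ]
scene br [947.8 104.  130. ]
scene free [548.6 121.8 130. ]
scene hinge [642.8 329.  130. ]
side fr [658.5  83.9 130. ]
side free [537.1 114.6 130. ]
side hinge [633.8 332.6 130. ]
(array([540., 113., 123.]), np.float64(8.24538702378803)) (array([660.2,  84. , 126.5]), np.float64(5.634033208646143))
mag foot [416.8  53.3   5. ] [410.7  49.5   5. ]
scene [236 166  16  17 149] [243.9 175.7] [ 481.3 -100.4   68. ]
side [305 172  16   7 101] [312.  175.2] [ 470.8 -111.4   68. ]
case [ 439.5 -174.2   49. ]
case [395.6 -62.7  49. ]
case [510.5 -27.7  49. ]
case [ 549.4 -140.6   49. ]
case side [ 549.6 -149.9   49. ]
case side [ 430.2 -191.9   49. ]
case side [392.4 -71.4  49. ]
case side [508.6 -26.6  49. ]
filmcan [405.6 349.6  52. ] tongs [489.7 493.1   5. ]
```

```bash
cat >> h.py <<'E'
from scipy.spatial.transform import Rotation as Ro
def st():
    s=read_state(); return s,Ro.from_euler('xyz',s["eef_rot"]).as_matrix()
def go(X):
    s,R=st(); d=R.T@(np.array(X)-s["eef_pos"]); print("to",X,"shift m",np.round(d/1000,4)); return d
E
python3 -m handwheel '[[-0.05,-0.029,0,0],[-0.102,-0.058,0,0],[-0.154,-0.088,0,0],[-0.206,-0.118,0,0],[-0.258,-0.148,0,0]]' 1 20
python3 -c "
from h import *
go([514,174,212]);go([514,174,98])"
```

```text
clock: 0.72
eef_pos: [341.5, 333.3, 213.0]
eef_rot: [-3.14, -0.0, 2.919]
wrist_force: [0.4, 1.9, -0.2]
finger_gap: 47.4
to [514, 174, 212] shift m [-0.2034 -0.1172  0.0011]
to [514, 174, 98] shift m [-0.2035 -0.1171  0.1151]
```

```bash

python3 -m handwheel '[[-0.05,-0.029,0,0],[-0.1,-0.058,0.01,0],[-0.15,-0.088,0.03,0],[-0.2,-0.117,0.06,0],[-0.203,-0.117,0.114,0]]'
python3 - <<'E'
from h import *
s,R=st();print(s["clock"],s["eef_pos"],s["finger_gap"])
H=np.array([645.5,333.7])
for a in(.48,.4,.3,.2,.1,.06,.02,0):
    t=-1.5258-a; d=np.array([np.cos(t),np.sin(t)]); n=np.array([-d[1],d[0]])
    p=H+200*d-14*n; print(a,end=" "); go([*p,98])
im=cams.camera("wrist");cv2.imwrite("pics/w1.png",im[:,:,::-1])
im=cams.camera("scene");cv2.imwrite("pics/s1.png",im[:,:,::-1])
E
```

```text
clock: 1.35
eef_pos: [516.2, 171.9, 98.9]
eef_rot: [3.141, 0.003, 2.915]
wrist_force: [0.4, 1.3, -0.6]
finger_gap: 0.8
1.35 [516.2071651  171.94285229  98.90399973] 0.82248986522829
0.48 to [np.float64(548.5210945821761), np.float64(158.22609338149223), 98] shift m [-0.0346 -0.0061  0.001 ]
0.4 to [np.float64(562.854205151146), np.float64(151.03727092315424), 98] shift m [-0.0501 -0.0099  0.001 ]
0.3 to [np.float64(581.5029342204526), np.float64(143.699011656233), 98] shift m [-0.07   -0.0129  0.0011]
0.2 to [np.float64(600.7911008164109), np.float64(138.25917945886619), 98] shift m [-0.09   -0.0139  0.0012]
0.1 to [np.float64(620.5259839542146), np.float64(134.77212733620044), 98] shift m [-0.11   -0.0128  0.0012]
0.06 to [np.float64(628.5009536822871), np.float64(133.93255414285275), 98] shift m [-0.118  -0.0119  0.0012]
0.02 to [np.float64(636.5031182581981), np.float64(133.41256624809424), 98] shift m [-0.1259 -0.0106  0.0013]
0 to [np.float64(640.5103992050355), np.float64(133.27269676037923), 98] shift m [-0.1298 -0.0098  0.0013]
```

View pics/s1.png

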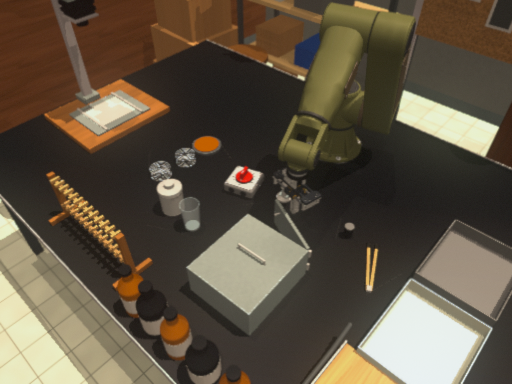

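The gripper, at about (300,195), stands on the door's outer side and the magnifier looks undisturbed. Now I'll push.

```bash

python3 -m handwheel '[[-0.015,-0.004,0.001,0],[-0.03,-0.006,0.001,0],[-0.043,-0.008,0.001,0],[-0.056,-0.01,0.001,0],[-0.07,-0.0125,0.001,0]]'
python3 -m handwheel '[[-0.01,-0.0,0,0],[-0.02,-0.001,0,0],[-0.03,-0.001,0,0],[-0.036,0,0,0],[-0.04,0,0,0]]'
python3 -c "
from h import *
go([640.5,133.3,98])"
```

```text
clock: 2.08
eef_pos: [577.7, 144.6, 92.8]
eef_rot: [-3.136, -0.008, 2.917]
wrist_force: [-0.4, -0.6, 0.1]
finger_gap: 0.2
clock: 2.7
eef_pos: [616.9, 135.8, 92.3]
eef_rot: [-3.136, -0.008, 2.918]
wrist_force: [-0.5, -0.4, -0.6]
finger_gap: 0.4
to [640.5, 133.3, 98] shift m [-0.0235  0.0028 -0.0059]
```

```bash

python3 -m handwheel '[[-0.007,0.001,-0.002,0],[-0.013,0.001,-0.004,0],[-0.018,0.002,-0.005,0],[-0.022,0.0025,-0.005,0],[-0.024,0.003,-0.005,0]]'
python3 - <<'E'
from h import *
for n in("scene","side"):
  cv2.imwrite(f"pics/{n}2.png",cams.camera(n)[:,:,::-1])
a=cv2.imread("pics/scene2.png")[155:335,180:320]; b=cv2.imread("pics/side2.png")[155:295,180:340]
A=cv2.resize(a,(373,480),interpolation=3);B=cv2.resize(b,(427,373),interpolation=3)
cv2.imwrite("pics/c2.png",np.hstack([A,np.vstack([B,np.zeros((107,427,3),'u1')])]))
E
```

```text
clock: 3.32
eef_pos: [633.4, 133.8, 95.8]
eef_rot: [-3.129, -0.03, 2.919]
wrist_force: [-77.0, -3.6, 28.2]
finger_gap: 0.5
```

View pics/c2.png

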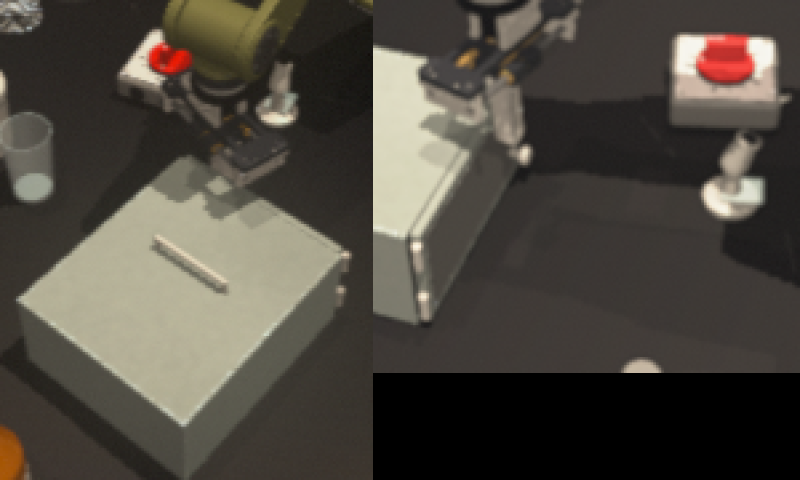

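The door panel now lies flush with the front and 77 N on the wrist means it is against the rigid frame, so I'm backing off at once.

```bash

python3 -m handwheel '[[0.02,0,0,0],[0.06,0,-0.01,0],[0.09,0,-0.05,0],[0.11,-0.03,-0.1,0],[0.13,-0.08,-0.12,-5]]' 0
python3 -c "
from h import *
go([473,-106,230]); print(st()[0]['joints'])"
```

```text
clock: 4.05
eef_pos: [492.9, 85.2, 223.7]
eef_rot: [-3.133, -0.026, 3.01]
wrist_force: [0.6, -0.7, 0.7]
finger_gap: 46.5
to [473, -106, 230] shift m [-0.0051 -0.1922 -0.0048]
[ 0.09917753  0.19638821  1.62602034 -0.00245132  1.34621831 -1.33987724]
```

```bash

python3 -m handwheel '[[-0.001,-0.05,0,-6],[-0.003,-0.1,-0.002,-12],[-0.004,-0.15,-0.004,-18],[-0.005,-0.192,-0.004,-24],[-0.005,-0.192,-0.004,-24]]'
python3 - <<'E'
from h import *
s,R=st();c=cams.get_calibration("wrist");im=cams.camera("wrist")
print(s["eef_pos"],s["eef_rot"],c)
m=red(im);k,l,q,ce=cv2.connectedComponentsWithStats(m)
for i in range(1,k):
    if q[i,4]>100: print(q[i],ce[i],onz(c,ce[i],60),onz(c,ce[i],80))
side=cams.camera("side");
w=cv2.resize(im,None,fx=1.5,fy=1.5)[:,:,::-1]
cv2.imwrite("pics/w3.png",w); cv2.imwrite("pics/w3raw.png",im[:,:,::-1]);cv2.imwrite("pics/side3.png",side[:,:,::-1]);
cv2.imwrite("pics/scene3.png",cams.camera("scene")[:,:,::-1])
E
```

```text
clock: 4.68
eef_pos: [472.9, -107.9, 229.7]
eef_rot: [3.14, -0.026, -2.856]
wrist_force: [0.8, -0.2, -0.2]
finger_gap: 93.5
[ 472.86059639 -107.93597401  229.69792089] [ 3.13966511 -0.02615189 -2.85606335] {'vertical_fov': 60.904942260477256, 'cx': 258.00670616846384, 'cy': 189.9726242063478, 'dist_coeffs': array([0.00247787, 0.        , 0.        , 0.        , 0.        ]), 'R': array([[-0.28188876,  0.95944376,  0.0025281 ],
       [ 0.93302335,  0.27351029,  0.23379381],
       [ 0.22362055,  0.06826263, -0.97228291]]), 't': array([ 237.13180095, -436.75792455,  309.60364311])}
```

View pics/w3.png

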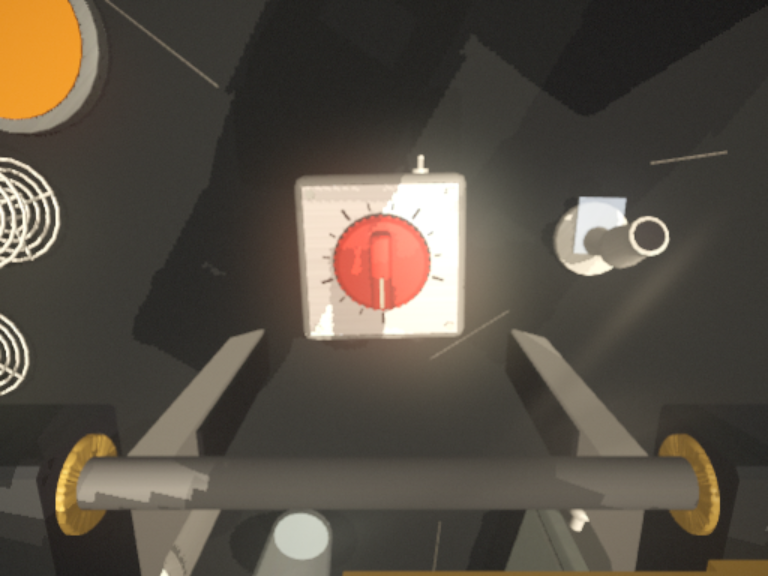

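View pics/scene3.png

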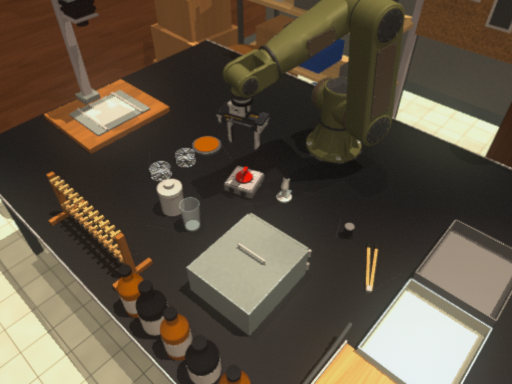

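Scene: the safe front shows no open door. Wrist view (x1.5): the dial skirt is centred at (382,262), the pointer runs from (382,278) to (382,308) pointing at the zero tick (383,317), and the case corners are (297,180), (465,177), (463,335) and (307,337).

```bash
python3 - <<'E'
from h import *
np.set_printoptions(precision=1,suppress=True)
c=cams.get_calibration("wrist")
im=cv2.imread("pics/w3raw.png")[:,:,::-1].copy();h=cv2.cvtColor(im,cv2.COLOR_RGB2HSV)
m=(((h[...,0]<8)|(h[...,0]>172))&(h[...,1]>110)&(h[...,2]>110)).astype('u1')
m=cv2.morphologyEx(m,cv2.MORPH_CLOSE,np.ones((5,5)))
k,l,q,ce=cv2.connectedComponentsWithStats(m);i=1+q[1:,4].argmax();print(q[i],ce[i])
cn=max(cv2.findContours((l==i).astype('u1'),0,1)[0],key=len)
P=np.array([onz(c,p[0],60)[:2] for p in cn]);(x,y),r=cv2.minEnclosingCircle(P.astype('f4'));print("skirt",x,y,r, onz(c,ce[i],60))
f=lambda u,v,z:onz(c,(u/1.5,v/1.5),z)
a=f(382,279,60);b=f(382,308,60);print("pointer",a,b,np.degrees(np.arctan2(*(b-a)[1::-1])))
C=[f(*p,49) for p in((297,180),(465,177),(463,335),(307,337))];print(C,np.mean(C,0))
for i,j in((0,3),(1,2),(0,1),(3,2)): d=C[j]-C[i];print(np.linalg.norm(d),np.degrees(np.arctan2(d[1],d[0])))
s,R=st();print(s["eef_pos"],np.degrees(s["eef_rot"]),s["joints"]);print(proj(c,s["eef_pos"]),R)
E
```

```text
[ 222  143   65   64 3137] [254.  174.5]
skirt 469.7723388671875 -111.11590576171875 34.39807891845703 [ 469.  -111.2   60. ]
pointer [ 480.8 -107.    60. ] [ 501.6 -101.    60. ] 16.31638420815708
[array([ 431.5, -184. ,   49. ]), array([396., -71.,  49.]), array([507.8, -35. ,  49. ]), array([ 542.8, -148.4,   49. ])] [ 469.5 -109.6   49. ]
116.83044353312013 17.72254547572124
117.42326433505721 17.843201542583227
118.42457017692702 107.44967312053541
118.676137983451 107.16416085306533
[ 473.1 -105.2  229.4] [ 179.9   -1.5 -163.6] [-0.3  0.2  1.7 -0.   1.3 -2.1]
[259.6 240.6] [[-1.  -0.3 -0. ]
 [-0.3  1.  -0. ]
 [ 0.   0.  -1. ]]
```

The arm settled by about 3 mm after that picture, so I'm measuring again with the pose at rest.

```bash
cat > m.py <<'E'
from h import *
np.set_printoptions(precision=1,suppress=True)
for _ in range(3):
    c=cams.get_calibration("wrist");s,R=st();im=cams.camera("wrist")
    h=cv2.cvtColor(im,cv2.COLOR_RGB2HSV)
    m=(((h[...,0]<8)|(h[...,0]>172))&(h[...,1]>110)&(h[...,2]>110)).astype('u1')
    m=cv2.morphologyEx(m,cv2.MORPH_CLOSE,np.ones((5,5)))
    k,l,q,ce=cv2.connectedComponentsWithStats(m);i=1+q[1:,4].argmax()
    cn=max(cv2.findContours((l==i).astype('u1'),0,1)[0],key=len)
    P=np.array([onz(c,p[0],60)[:2] for p in cn]);(x,y),r=cv2.minEnclosingCircle(P.astype('f4'));print(s["eef_pos"],"skirt",x,y,r)
go([x,y,160]);go([x,y,74]);cv2.imwrite("pics/wl.png",im[:,:,::-1]);print(np.degrees(s["eef_rot"]))
E
python3 m.py
```

```text
[ 473.1 -105.2  229.4] skirt 469.6746826171875 -113.6658706665039 34.484371185302734
[ 473.1 -105.   229.4] skirt 469.47564697265625 -113.70169830322266 34.534385681152344
[ 473.1 -104.9  229.3] skirt 469.4607849121094 -113.7503662109375 34.4643669128418
to [469.4607849121094, -113.7503662109375, 160] shift m [ 0.  -0.   0.1]
to [469.4607849121094, -113.7503662109375, 74] shift m [ 0.  -0.   0.2]
[ 179.8   -1.5 -163.5]
```

```bash
sed -i 's/precision=1/precision=4/' m.py
python3 -m handwheel '[[0.003,-0.004,0.04,-0.5],[0.006,-0.007,0.07,-1],[0.006,-0.007,0.08,-1],[0.006,-0.007,0.08,-1],[0.006,-0.007,0.08,-1]]'; python3 m.py
```

```text
clock: 5.6
eef_pos: [467.9, -113.6, 150.6]
eef_rot: [3.139, -0.025, -2.835]
wrist_force: [0.2, 0.4, 0.5]
finger_gap: 93.8
[ 467.8663 -113.6117  150.6096] skirt 470.5768127441406 -113.68344116210938 35.70647048950195
[ 467.8038 -113.6885  150.5626] skirt 470.8031921386719 -113.49595642089844 35.970462799072266
[ 467.7024 -113.708   150.4126] skirt 471.12811279296875 -113.83154296875 36.22746658325195
to [471.12811279296875, -113.83154296875, 160] shift m [-0.0031 -0.0011 -0.0098]
to [471.12811279296875, -113.83154296875, 74] shift m [-0.0053 -0.0013  0.0761]
[ 179.8743   -1.4555 -162.4577]
```

View pics/wl.png

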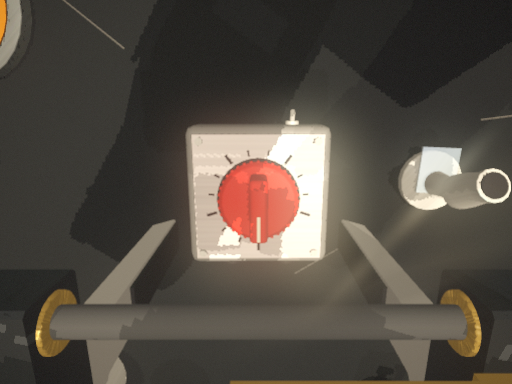

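The dial sits centred between the fingertips (bar at column 258, tips at 175 and 342) and the pointer is vertical, in line with the jaws. Now I'll descend and close.

```bash

python3 -m handwheel '[[-0.002,-0.001,0.025,0],[-0.004,-0.001,0.05,0],[-0.0045,-0.001,0.068,0],[-0.0045,-0.001,0.076,0],[-0.0045,-0.001,0.076,0]]'
python3 -c "
from h import *
go([470.3,-113.7,73])"
```

```text
clock: 6.38
eef_pos: [470.3, -113.8, 74.3]
eef_rot: [3.139, -0.026, -2.836]
wrist_force: [0.0, 0.8, -0.3]
finger_gap: 94.1
to [470.3, -113.7, 73] shift m [-0.      0.0001  0.0013]
```

```bash

python3 -m handwheel '[[0,0,0.001,0],[0,0,0.001,0],[0,0,0.001,0],[0,0,0.001,0],[0,0,0.001,0]]' 1 45
python3 -m handwheel '[[0,0,0,0],[0,0,0,0],[0,0,0,0],[0,0,0,0]]'
```

```text
clock: 7.0
eef_pos: [470.3, -113.8, 73.4]
eef_rot: [3.139, -0.026, -2.836]
wrist_force: [0.1, 0.3, 0.1]
finger_gap: 47.2
clock: 7.5
eef_pos: [470.0, -112.9, 73.4]
eef_rot: [3.137, -0.026, -2.836]
wrist_force: [-2.7, 8.6, 5.5]
finger_gap: 13.7
```

```bash

python3 -m handwheel '[[0,0.001,0,4],[0,0.001,0,9],[0,0.001,0,14],[0,0.001,0,19],[0,0.001,0,24]]'
python3 -c "
from h import *
go([470.0,-113.0,73.4]);s=st()[0];print(np.degrees(s['eef_rot']),s['moment'],s['wrist_force'])"
```

```text
clock: 8.12
eef_pos: [469.9, -112.3, 73.4]
eef_rot: [-3.134, -0.025, 3.026]
wrist_force: [2.0, -3.5, -1.7]
finger_gap: 13.8
to [470.0, -113.0, 73.4] shift m [-0.0001 -0.0007  0.    ]
[-179.57809424   -1.42245531  173.3621666 ] [-0.33799329 -0.33612536  0.13536757] [ 1.99013509 -3.4881451  -1.67847759]
```

```bash

python3 -m handwheel '[[0,-0.0005,0,4],[0,-0.0005,0,9],[0,-0.0005,0,14],[0,-0.0005,0,19],[0,-0.0005,0,24]]'
python3 -c "
from h import *
go([470.0,-112.8,73.4]);s=st()[0];print(np.degrees(s['eef_rot']),s['moment'],s['wrist_force'])"
```

```text
clock: 8.75
eef_pos: [470.1, -112.1, 73.4]
eef_rot: [-3.126, -0.02, 2.604]
wrist_force: [1.8, 6.2, -0.0]
finger_gap: 13.3
to [470.0, -112.8, 73.4] shift m [-0.0003 -0.0007  0.    ]
[-179.11749139   -1.14183792  149.18740648] [ 1.70138476 -0.55079876  0.11227938] [ 1.75321107  6.2219032  -0.03458158]
```

Yaw is 149.2° and needs 125.3°, so 24° remain.

```bash

python3 -m handwheel '[[0,0,0,5],[0,0,0,10],[0,0,0,15],[0,0,0,20],[0,0,0,24]]'
python3 -m handwheel '[[0,0,0,0],[0,0,0,0]]'
python3 - <<'E'
from h import *
s=st()[0];print(s['clock'],np.degrees(s['eef_rot']),s['moment'],s['wrist_force'],s['finger_gap'])
a=cams.camera("scene")[155:215,215:275]; w=cams.camera("wrist"); cv2.imwrite("pics/w5raw.png",w[:,:,::-1])
d=cams.camera("side")[150:220,280:350]
o=np.hstack([cv2.resize(w[60:360,120:400],(373,400)),cv2.resize(a,(400,400),interpolation=3)])[:,:,::-1]
cv2.imwrite("pics/w5.png",o);cv2.imwrite("pics/d5.png",cv2.resize(d,(560,560),interpolation=3)[:,:,::-1])
E
```

```text
clock: 9.38
eef_pos: [470.4, -111.8, 73.4]
eef_rot: [-3.12, -0.012, 2.182]
wrist_force: [1.3, 2.1, -2.3]
finger_gap: 13.4
clock: 9.62
eef_pos: [470.4, -111.8, 73.4]
eef_rot: [-3.121, -0.012, 2.184]
wrist_force: [0.2, -0.3, 0.0]
finger_gap: 13.5
9.625 [-178.80055762   -0.69360812  125.10827722] [ 0.67837973 -0.47066534  0.04743037] [ 0.1948123  -0.25187512  0.02768197] 13.537387099370589
```

View pics/w5.png

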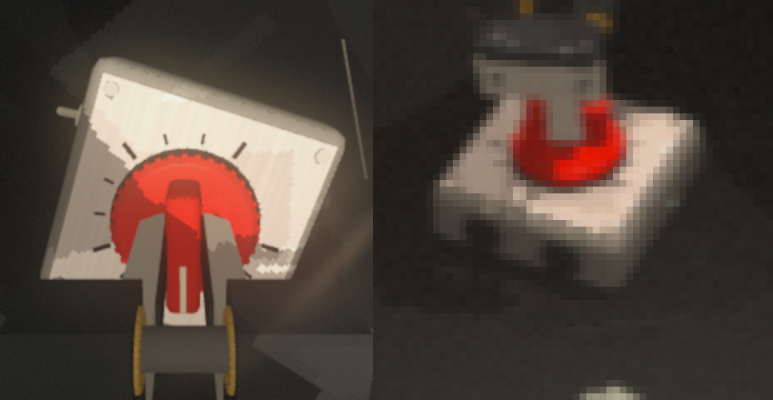

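The wrist crop shows the bar still square in the jaws, pointer at (183,268)-(183,310), and the case turned beneath it with the toggle at upper left. I'll check the angle against the case edges.

```bash
python3 - <<'E'
from h import *
c=cams.get_calibration("wrist");f=lambda u,v,z:onz(c,(120+u/1.332,60+v/1.333),z)
g=lambda a,b:np.degrees(np.arctan2(*(b-a)[1::-1]))
print("edge top",g(f(105,72,49),f(338,152,49)),"left",g(f(102,75,49),f(46,272,49)))
print("right",g(f(338,160,49),f(292,272,49)))
print("bar@90",g(f(183,185,90),f(183,308,90)),"ptr", g(f(183,268,80),f(183,310,80)))
# long ticks: radial directions from dial centre
o=np.array([470,-112.5])
for p in((128,151),(167,140),(203,139),(239,151),(103,247),(99,213),(108,182)): 
    q=f(*p,49)[:2]-o; print(p,np.hypot(*q),np.degrees(np.arctan2(q[1],q[0])))
s=st()[0];print(s['eef_pos'],np.degrees(s['eef_rot'][2]))
E
```

```text
edge top 16.44649367598732 left -73.63741107240834
right -72.17655748254928
bar@90 -54.926679009494265 ptr -54.926632081759735
(128, 151) 42.06323819637511 163.17195192314756
(167, 140) 39.11394478335893 136.7498507012117
(203, 139) 39.757691849277656 112.69807270089804
(239, 151) 41.71581039584917 88.1317804355575
(103, 247) 42.33532181505451 -124.59484232347933
(99, 213) 40.91927481679611 -148.87725481892684
(108, 182) 40.21073804567585 -171.88936332931013
[ 470.42366396 -111.74883379   73.40793991] 125.0699868343571
```

Measured against the ticks and case edges, the dial is wound about 72°. One last look at the door with the arm clear of it.

```bash
python3 - <<'E'
from h import *
d=cams.camera("side")[150:280,180:340]
cv2.imwrite("pics/d6.png",cv2.resize(d,(738,600),interpolation=3)[:,:,::-1])
s=st()[0];print(s['clock'],np.degrees(s['eef_rot'][2]),s['finger_gap'],s['wrist_force'])
E
```

```text
9.825 125.05870775078452 13.795611912857078 [ 0.61081667  0.43308847 -0.77219014]
```

View pics/d6.png

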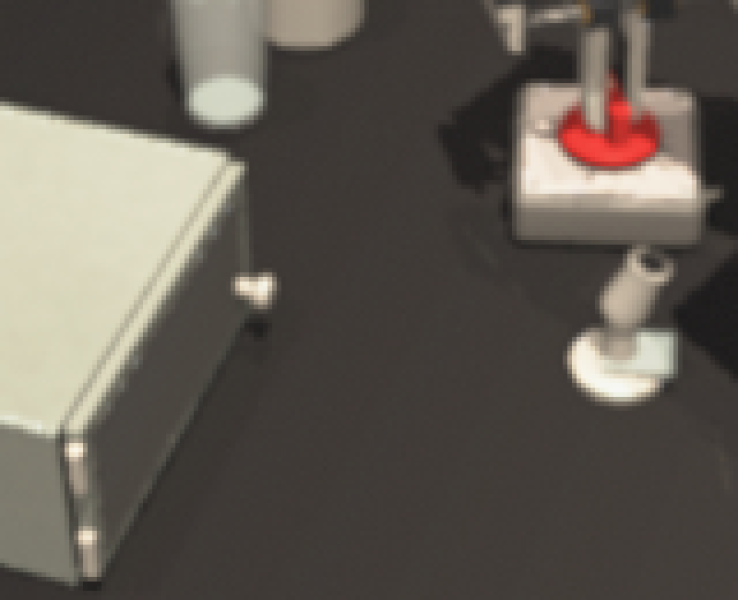

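The door is flush, with an even hairline seam from the hinge at (70,430) to the free edge at (235,158). The magnifier and the other nearby items look undisturbed. I'm handing the job in.

```bash
python3 -c "
from cell import manip
print(manip.sign_off())"
```

```text
the job is handed in; nothing more can be done
None
```

I pushed the safe door fully shut first, then wound the timer dial clockwise to its third click. I handed in at about 9.8 s with the gripper still holding the dial there; the sign-off gave no verdict.

- **Door:** the last side view shows it flush with an even hairline seam. It came up hard against the frame, with a measured wrist force of about 82 N at the end of the push. That is under the 120 N limit but far more than the roller needed.
- **Dial:** the gripper turned 72.4°, and the wrist picture puts the pointer about 72–73° from zero (third click 72°, fourth 96°). The individual ticks scattered by about ±2°, and I did not separately confirm the clicks by feel. The bar was still square in the jaws, the gap was 13.8 mm and the wrist force was under 1 N.
- **Disagreements:** my first wrist measurement of the dial was about 3 mm out because the arm was still settling. I measured again at rest before gripping.
- **Other items:** the magnifier and beaker looked undisturbed in the last picture. The film can and tongs were not in that crop, but they looked in place in the scene view taken after the door was shut.

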